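# Press the setting square into the jig's corner and hold the fence square

### The job

The swing fence of the small cutting jig has drifted out of square. Pick up the loose steel setting square by its upright grip, lay it flat on the jig's bed and press its two outer faces into the corner until one is flush against the fixed fence and the other has pushed the swing fence out to a right angle, flush along it. Finish while still gripping the square and pressing it lightly against both fences, so that a colleague can lock the fence; leave the other things on the bench where they are.

Things in the scene. Friction and masses are not known exactly. Their poses are not given: they have to be found in the camera images.
- square: Loose steel setting square, 0.2 to 0.33 kg, flat on the bench before the microscope: an L of two legs 70 mm long, 15 wide, 10 thick, with a 6 mm brace and web between and an upright grip fin. Origin: outer right-angle corner, at the underside (metal cut back 3 mm there). z up; one leg along -x, outer face on y = 0; the other along +y, outer face on x = 0
- square_grip (a point): Middle of the square's grip fin, at (-26, 26, 43) mm in the square's frame, axes as the square's. The fin is 42 mm long along (1,-1,0), 12 mm thick along (1,1,0), its top 56 mm above the underside; grip it across the 12 mm. With the TCP here the fingertips stay above the jig's fences
- square_corner (a point): The square's outer right-angle corner, at the underside (same as the origin of square)
- jig: Cutting jig fixed on the bench left of the microscope, in front of the monitor (keep the arm clear of both): grey bed 100 x 100 x 12 mm on feet, top about 20 mm above the bench. Origin: inner corner of the two fences at the bed's top, on the swing fence's pivot; bed from -82 to 18 mm in x, -18 to 82 mm in y; z up. The square belongs here with axes parallel, corner on corner
- fixed_fence_mid (a point): Middle of the fixed fence's inner face, at (0, 39, 8) mm in the jig's frame, axes as the jig's. The fixed fence is a dark steel bar on the bed along the jig's y axis: inner face on the plane x = 0, from y = 4 to 74 mm, 12 mm wide, 16 mm high above the bed
- swing_fence (a joint): Angle (rad) by which the swing fence is out of square. It turns on a stiff friction hinge (0.12 N m) at the jig's origin and stays where it is left. 0: inner face along the jig's -x axis; positive: free end leans inward, to +y, corner too tight. Starts at 0.12 to 0.26; range -0.12 to 0.32
- swing_tip (a point): Free end of the swing fence's inner face, 74 mm from the pivot, 8 mm above the bed, turning with the fence. The swing fence is a bright steel bar 70 x 12 mm, 16 mm high above the bed, from 4 to 74 mm from the pivot, with a small black knob (to 26 mm above the bed) on top at its free end
- paste_jar: Bystander: small round jar, 33 mm across, 32 mm high, between keyboard and monitor; origin at the centre of its underside
- specimen: Bystander: round resin-mounted specimen, 30 mm across, 16 mm high, standing on the microscope's base; origin at the centre of its underside
Things that resemble listed ones, but are neither listed nor needed, are in the scene too. What is shaped like the jig but green is not meant.

How it is judged:
At the end, for the whole second after the job is handed in: Gripper still holds the square (over 2 N), at rest and flat on the bed (5 mm, 0.05 rad), its corner within 3 mm each way of the jig's and turned under 0.025 rad from it, pressing on both fences with over 1 N each; swing fence within 0.025 rad of square. Held for the last second (value of joint swing_fence between -0.025 and 0.025 rad and angle between the x axis of square and the x axis of jig, either way round below 0.025 rad and x of square_corner in the frame of jig between -0.003 and 0.003 m and y of square_corner in the frame of jig between -0.003 and 0.003 m and z of square_corner in the frame of jig below 0.005 m and angle between square's own z axis and vertical below 0.05 rad and contact force between square and jig_c0 above 1 N and contact force between square and swing_fence_c0 above 1 N and contact force between the fingers and square above 2 N and linear speed of square below 0.01 m/s); the arm keeps its last pose, push and grip.
It fails at once if a bystander (paste jar or specimen) is pushed more than 3 cm (distance of any of paste_jar, specimen from where it was at the start of the episode above 0.03 m).
It fails at once if the square is pressed on a fence with more than 60 N (contact force between square and jig_c0 above 60 N or contact force between square and swing_fence_c0 above 60 N).
It also fails if it takes over 54 s, if anything falls off the work surface, if the arm or the gripper's body presses on something with over 40 N, if the wrist force passes 120 N, or if a joint passes its speed limit or range.

### The arm

A 7-joint arm with a two-finger parallel gripper is mounted at the origin on a cart in front of the work surface, level with it; the furniture and walls round the work are solid. World frame = base frame: x ahead of the robot, y to its left, z up, the work surface at z = 0. Lengths are in m, angles in rad, forces in N, time in s.
With the tool pointing down it reaches from about 0.425 to 0.925 m from the base axis. Payload 6.8 kg.
Tool frame: the origin (TCP) lies between the finger pads, 19 mm behind the fingertips; this is the grasp point; z points along the fingers, y is the line along which they close (so a half turn about z gives the same grasp; the last joint's range is limited). The gripper opens to 85 mm and grips with 20 to 120 N. Pads are 22 mm wide; open, the fingers measure 114 mm over their backs; the gripper's body (76 mm by 85 mm) begins 54 mm behind the grasp point. The pads swing forward as they close: fully open they stand 13 mm farther back than shut.
Start: joints at [1.184, 0.477, 0.022, 1.555, -0.011, 1.109, -0.083], TCP at [0.186, -0.649, 0.25] pointing down, gripper open.
Joint ranges: [-2.96, 2.96], [-0.34, 2.1], [-1.41, 1.46], [0.24, 2.44], [-1.37, 4.51], [0.17, 1.92], [-2.96, 2.96]. Speed limits (rad/s): [2.39, 2.39, 3.14, 3.14, 3.14, 3.14, 3.14].

### API

Orientations are given as a unit quaternion [w, x, y, z].
In Python, from station import bot gives the robot as it stands. The module is installed in compiled form; this text tells all that it offers.
- The arm moves only by the shell command python3 -m jog 'ROWS' [OPENING] [FORCE]. ROWS is JSON, a list of rows, each a list of 4 numbers: the shift along the tool's x, y, z in cm, then the turn about the tool's z in rad. In form: [[x, y, z, spin], ...]. A call has 1 to 20 rows; each row is the pose to reach, as a shift and turn from the pose commanded when the call began, along the tool's axes at that moment; what a row does not reach only later rows make up. A row lasts 1/12 s, in which the tool goes at most 41.7 mm and 7.16 degrees, less where a joint would pass 70% of its speed; a pose out of reach is approached as far as the arm can. A call with a gripper value outside its range is refused whole. OPENING is the closure, from -1 (fully open) to 1 (shut), set as the call begins (- or left out, the last holds). The fingers move at their own pace and stop on an object; FORCE is the grip in N (left out, the last holds). Time passes only in rows, so rows that repeat a pose let the fingers close. It gives the time, the measured TCP pose, the force, the opening and the grip force at its end, in the units of the state.
- bot.get_obs(): the state, without advancing time (a new reading comes with each control period).
- bot.read_camera(name): name is "scene" or "top"; returns a dict with "pixels" (384x512x3 uint8, red, green, blue), "depth" (384x512 float32, m along the optical axis (not along the pixel's ray), 0 where there is no reading), "fovy" (degrees; the focal length in pixels is half the picture's height over the tangent of half this angle, whatever the lens; pixels are square), "cx", "cy" (the principal point, pixels), "distortion" ([k1, k2, p1, p2, k3] as OpenCV has them; the pictures are not rectified), "pose" (4x4, takes a point from camera to world coordinates). Camera axes: x right, y down, z forward; pixel columns grow to the right and rows downward; lengths in m; the calibration is good to about 2 mm. A picture is of the moment at which its call begins.
- bot.hand_in(): hands the job in; it is judged then, once.
The state is a dict: "t": time; "q": joint angles; "joint_vel": joint speeds; "joint_torque": joint torques, N m; "eef_pos": TCP position; "tool_rot": TCP orientation; "contact_force": force on the tool from outside, world axes, zero at the start; "torque": the same for the moment, N m; "gripper_width": opening from 0.0 (shut) to 1.0 (fully open); "grasp_force": force on a finger pad.
Only numpy, scipy, OpenCV 4.12 (cv2) and the standard library are available. Lean on these libraries where they do the work, as an engineer would, in place of code of your own. Each camera call takes 0.05 s, during which the arm holds its last target. There are 200 camera calls.

## Working session

There is one attempt and no reset: what is moved stays moved. The work goes in short steps, Python scripts to look and compute and a shell command to move; the robot and the scene stay as the last step left them, time stands still between calls to the robot, and variables do not carry over. Pictures are saved under pics/ and viewed, at most 10 in all, crops included, and the job is handed in when it is done.

```bash
mkdir -p pics; cat > h.py <<'E'
import numpy as np, cv2
from station import bot
def cam(n):
    c=bot.read_camera(n); h=c["pixels"].shape[0]
    f=h/2/np.tan(np.radians(c["fovy"])/2)
    K=np.array([[f,0,c["cx"]],[0,f,c["cy"]],[0,0,1]])
    return c,K,np.array(c["distortion"],float),np.array(c["pose"])
def cloud(c,K,D,P):
    d=c["depth"];h,w=d.shape
    uv=np.stack(np.meshgrid(np.arange(w),np.arange(h)),-1).reshape(-1,1,2).astype(float)
    n=cv2.undistortPoints(uv,K,D).reshape(h,w,2)
    p=np.dstack([n*d[...,None],d])
    return p@P[:3,:3].T+P[:3,3]
def ray(u,v,z,K,D,P):
    n=cv2.undistortPoints(np.array([[[u,v]]],float),K,D)[0,0]
    r=P[:3,:3]@np.array([n[0],n[1],1]); return P[:3,3]+r*(z-P[2,3])/r[2]
E
python3 - <<'E'
from h import *
for n in("scene","top"):
    c,K,D,P=cam(n); cv2.imwrite(f"pics/{n}0.png",c["pixels"][...,::-1]); print(n,P.round(3).tolist(),K[0,0],D)
    np.savez(f"{n}0.npz",px=c["pixels"],pc=cloud(c,K,D,P),K=K,D=D,P=P)
o=bot.get_obs();print({k:np.round(v,3).tolist() for k,v in o.items()})
E
```

```text
scene [[-0.444, -0.465, 0.766, -0.267], [-0.896, 0.206, -0.394, 0.527], [0.026, -0.861, -0.508, 0.597], [0.0, 0.0, 0.0, 1.0]] 380.6975612062036 [-0.10976166  0.          0.          0.          0.        ]
top [[-0.004, -0.998, 0.064, 0.464], [-1.0, 0.005, 0.005, 0.088], [-0.005, -0.064, -0.998, 1.583], [0.0, 0.0, 0.0, 1.0]] 425.27227680780027 [-0.13597256  0.          0.          0.          0.        ]
{'t': 0.1, 'q': [1.184, 0.478, 0.022, 1.556, -0.012, 1.109, -0.083], 'joint_vel': [0.001, -0.001, 0.001, -0.0, 0.001, -0.001, -0.001], 'joint_torque': [0.005, -59.776, 1.614, -28.195, 0.013, 0.005, 0.0], 'eef_pos': [0.186, -0.648, 0.249], 'tool_rot': [-0.001, 0.99, 0.139, -0.0], 'contact_force': [-0.38, -1.0, 0.918], 'torque': [0.018, -0.008, -0.036], 'grasp_force': 0.0, 'gripper_width': 0.996}
```

View pics/scene0.png

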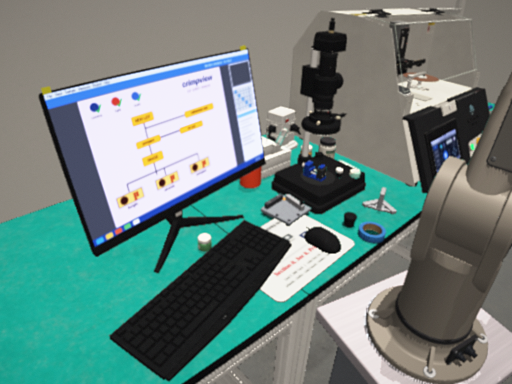

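View pics/top0.png

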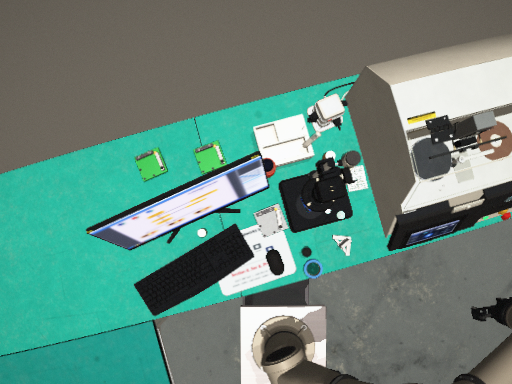

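The square is at top-view (343,244) and scene (380,203). The grey jig is at top (269,220) and scene (287,207). I'll zoom in on both.

```bash
python3 - <<'E'
from h import *
def crop(n,x0,y0,w,s):
    return cv2.resize(np.load(n+"0.npz")["px"][y0:y0+w,x0:x0+w,::-1],None,fx=s,fy=s,interpolation=cv2.INTER_CUBIC)
a=np.vstack([np.hstack([crop("top",248,200,40,7),crop("top",324,226,40,7)]),np.hstack([crop("scene",260,180,56,5),crop("scene",355,175,56,5)])])
cv2.imwrite("pics/c.png",a)
t=np.load("top0.npz");
for n,u,v,r in(("top",269,220,16),("top",343,244,14)):
    pc=t["pc"][v-r:v+r:2,u-r:u+r:2]; print((pc[...,2]*1000).round().astype(int))
    print(t["pc"][v,u])
E
```

```text
[[   3   -2   -3   -8    1    7    0   -2    4    3    0   18   22   22
     3   -4]
 [   2    7    5   -4    3   -2   -2   -2   -1   15   22   19   18   26
     2   -1]
 [  -1    1   -3    4    2    1   13   23   37   43   39   17   27   20
     0    1]
 [   0    5    1    0   25   24   42   39   40   36   31   21   39   39
    12   -1]
 [   7   19   17   22   43   35   37   37   24   28   21   22   39   35
    20    3]
 [   8   23   38   37   35   25   24   19   29   24   28   22   37   32
    29   21]
 [  -4   18   37   17   18   23   23   26   16   15   25   19   17   40
    23   17]
 [   4    0   13   25   24   21   24   23   16   24   19   19   18   40
    24   24]
 [   0    0   25   26   23   12   18   19   20   21   20   22   20   38
    41   27]
 [  -4   -1   -2   21   24   18   22   27   23   24   22   23   21   37
    24   24]
 [  -1    0   -1   21   21   19   20   18   17   19   24   23   19   37
    17   26]
 [   0   -5    2   23   17   13   12   31   18   20   18   22   17   39
    46   26]
 [   7   -2    5    4   20   25   23   19   29   16   13   21   19   40
    41  
[... 656 characters left out ...]
  3]
 [   9    2    8    6   11    0    1    8   15   40   61    2    6    0]
 [  -2   -1    2   -1    4   16    9   22   46   53   56   -9   -5 1583]
 [  -1    4   -4   -4    3    5   30   49   59   58    3   -4    3   -4]
 [   0   -1   -2   -1    0   26   56   60   55   12    9   -4   -4    7]
 [   0    4    9    3   -7   -1    9   50    2    4   18    0    1    1]
 [   0   -3   -6    0   -3   -4   -3    5   -2 1583   12    1    9    3]
 [   0   -1    5   -5    6   -8    4    2    2   16   11    3   -2    8]
 [   2  -11    5    6   -5   -3   -1   -2    4    8   13   -2   -2   -3]
 [  -1    1   -1   -6    2   -6    0    6   -3    3    4    2   -2    9]]
[ 0.38170353 -0.21790823  0.04881807]
```

View pics/c.png

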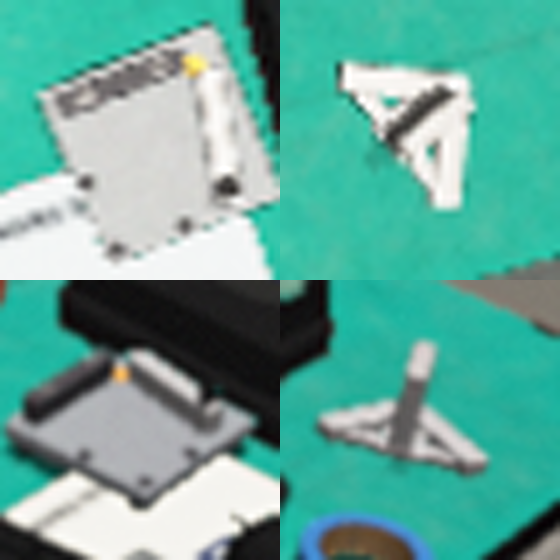

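The top crop shows the jig with its pivot (yellow) at its far right corner. The dark fixed fence runs left along jig +y, and the bright swing fence comes towards the robot and leans inward. The square's corner is at about (351,237) px, with legs going left and down. Next I'll fit both poses by rendering the models.

```bash
cat > fit.py <<'E'
from h import *
from scipy.optimize import minimize
S=8
def hullpoly(foot,z0,z1): return np.array([[x,y,z] for x,y in foot for z in(z0,z1)],float)/1000
def rect(x0,x1,y0,y1): return [(x0,y0),(x1,y0),(x1,y1),(x0,y1)]
def tf(pts,x,y,yaw,z=0):
    c,s=np.cos(yaw),np.sin(yaw); return pts@np.array([[c,s,0],[-s,c,0],[0,0,1]])+[x,y,z]
def render(img,pts,val,K,D,P,x0,y0):
    R=P[:3,:3].T; q,_=cv2.projectPoints(pts,cv2.Rodrigues(R)[0],-R@P[:3,3],K,D)
    q=(q.reshape(-1,2)-[x0,y0]+.5)*S-.5
    cv2.fillConvexPoly(img,np.round(cv2.convexHull(q.astype(np.float32)).reshape(-1,2)*16).astype(np.int32),val,shift=4)
def down(img): return cv2.resize(img,None,fx=1/S,fy=1/S,interpolation=cv2.INTER_AREA)
u=np.sqrt(.5)
fin=[(-26+a*21*u+b*6*u,26-a*21*u+b*6*u) for a,b in((1,1),(1,-1),(-1,-1),(-1,1))]
SQ=[(hullpoly([(-70,0),(-3,0),(0,3),(0,15),(-70,15)],0,10),0),(hullpoly([(-15,0),(-3,0),(0,3),(0,70),(-15,70)],0,10),0),
    (hullpoly([(-70,15),(-62,15),(-15,62),(-15,70),(-23.5,62)],0,6) if 0 else hullpoly([(-66,15),(-58,15),(-15,58),(-15,66)],0,6),0),
    (hullpoly(fin,0,56),1)]
def swing(th):  # -x dir turned toward +y by th
    c,s=np.cos(th),np.sin(th); m=lambda r,o:(-r*c-o*s,r*s-o*c*1.0)
    # o: outward (to -y) offset
    return [m(4,0),m(74,0),m(74,12),m(4,12)]
def view(n):
    t=np.load(n+"0.npz"); return t["px"].astype(float),t["K"],t["D"],t["P"]
E
python3 - <<'E'
from fit import *
px,K,D,P=view("top")
print(px[210:236:3,330:358:3].astype(int)[:3].tolist())
print("bed",px[224,266],"paper",px[236,262],"dark",px[213,262],"swing",px[218,279],"fin",px[242,344],"leg",px[238,350])
R=px[...,0]
# square
def sqimg(p,x0,y0,w):
    i=np.zeros((w*S,w*S),np.float32)
    for pts,f in SQ: render(i,tf(pts,*p),1.,K,D,P,x0,y0)
    return down(i)
x0,y0,w=324,226,40; roi=px[y0:y0+w,x0:x0+w]
bg=np.median(roi.reshape(-1,3),0); print("bg",bg)
obj=np.clip(np.linalg.norm(roi-bg,axis=-1)/110,0,1); obj[:, :][np.add.outer(np.arange(w),np.arange(w))>66]=0
f=lambda p:((sqimg(p,x0,y0,w)-obj)**2).sum()
best=min((minimize(f,[.395+a,-.245+b,-.1],method="Nelder-Mead",options=dict(initial_simplex=[[.395+a,-.245+b,-.1],[.403+a,-.245+b,-.1],[.395+a,-.237+b,-.1],[.395+a,-.245+b,.02]])) for a in(-.01,.01) for b in(-.01,.01)),key=lambda r:r.fun)
print("square",best.x,best.fun,obj.sum())
a=np.hstack([obj,sqimg(best.x,x0,y0,w)])
# jig
X0,Y0,W=246,198,44; J=px[Y0:Y0+W,X0:X0+W,0]
def jig(p):
    x,y,yaw,th=p; i=np.full((W*S,W*S),bgR,np.float32)
    render(i,tf(hullpoly(rect(-82,18,-18,82),-12,0),x,y,yaw,.02),bedR,K,D,P,X0,Y0)
    render(i,tf(hullpoly(rect(0,12,4,74),0,16),x,y,yaw,.02),dkR,K,D,P,X0,Y0)
    render(i,tf(hullpoly(swing(th),0,16),x,y,yaw,.02),swR,K,D,P,X0,Y0)
    c,s=np.cos(th),np.sin(th); k=[(-68*c-6*s+5*np.cos(t),68*s-6*c+5*np.sin(t)) for t in np.arange(0,6.28,.6)]
    render(i,tf(hullpoly(k,16,26),x,y,yaw,.02),50,K,D,P,X0,Y0)
    return down(i)
bgR=bg[0];bedR=px[224:228,262:268,0].mean();dkR=70;swR=235
vv,uu=np.mgrid[:W,:W]; M=((vv<18+0.0*uu)|(uu>26))&(uu<38)&(vv<30)
print("bedR",bedR,bgR)
g=lambda p:(np.clip(np.abs(jig(p)-J),0,90)**2*M).sum()/1e4
st=np.array([.49,.028,.39,.17]); res=[]
for a in(-.006,.006):
  for b in(-.006,.006):
    s0=st+[a,b,0,0]; res.append(minimize(g,s0,method="Nelder-Mead",options=dict(initial_simplex=[s0]+[s0+d for d in np.diag([.008,.008,.06,.08])])))
for r in res: print(r.x.round(4),r.fun)
b=min(res,key=lambda r:r.fun)
v=np.hstack([J,jig(b.x),np.abs(J-jig(b.x))*M])
up=lambda i,s:cv2.resize(i.astype(np.float32),None,fx=s,fy=s,interpolation=cv2.INTER_NEAREST)
A=up(a*255,5); B=up(v,5); c=np.zeros((A.shape[0]+B.shape[0],B.shape[1])); c[:A.shape[0],:A.shape[1]]=A; c[A.shape[0]:]=B
cv2.imwrite("pics/fit.png",np.clip(c,0,255).astype(np.uint8))
np.save("p.npy",np.r_[best.x,b.x])
E
```

```text
[[[205, 240, 237], [30, 29, 33], [30, 29, 33], [39, 44, 42], [42, 57, 56], [29, 30, 32], [31, 34, 35], [34, 37, 36], [48, 199, 170], [45, 197, 169]], [[30, 32, 30], [27, 26, 31], [33, 36, 37], [217, 235, 228], [218, 245, 239], [29, 30, 31], [31, 30, 33], [29, 31, 32], [46, 194, 168], [44, 194, 167]], [[29, 30, 32], [34, 34, 35], [45, 80, 68], [215, 235, 229], [240, 249, 245], [29, 31, 33], [16, 18, 17], [37, 100, 85], [51, 192, 165], [44, 190, 163]]]
bed [215. 215. 212.] paper [221. 225. 223.] dark [115. 110. 111.] swing [248. 246. 243.] fin [90. 86. 81.] leg [235. 238. 234.]
bg [ 56. 191. 164.]
square [ 0.4080805  -0.2560806  -0.10717397] 31.05869621422456 336.85015451719636
bedR 213.95833333333334 56.0
[ 0.5098  0.0251  0.3767 -0.0351] 46.57033292047235
[0.5099 0.0251 0.3787 0.2088] 40.776854074907206
[0.5099 0.0251 0.377  0.2012] 40.96265830059096
[0.5094 0.0253 0.3641 0.1585] 43.69552650487489Traceback (most recent call last):
  File "<stdin>", line 40, in <module>
  File "<stdin>", line 39, in <lambda>
AttributeError: 'float' object has no attribute 'astype'
```

```bash
python3 - <<'E'
from fit import *
out=[]
Pz=dict(sq=[.4081,-.2561,-.1072],jig=[.5099,.0251,.3787,.205])
def proj(pts,K,D,P):
    R=P[:3,:3].T; return cv2.projectPoints(np.array(pts,float),cv2.Rodrigues(R)[0],-R@P[:3,3],K,D)[0].reshape(-1,2)
for n,(a,b,w),(c,d,w2) in(("top",(246,198,44),(324,226,44)),("scene",(260,180,54),(352,176,54))):
    px,K,D,P=view(n); row=[]
    for which,(x0,y0,ww) in(("jig",(a,b,w)),("sq",(c,d,w2))):
        s=400/ww
        im=cv2.resize(px[y0:y0+ww,x0:x0+ww,::-1].astype(np.uint8),(400,400),interpolation=cv2.INTER_CUBIC)
        im=im[:300] if n=="top" and which=="jig" else im[:300] if 0 else im
        def poly(foot,z,pose,zb,col):
            q=proj(tf(hullpoly(foot,z,z)[::2],*pose,zb),K,D,P)
            cv2.polylines(im,[np.round(((q-[x0,y0]+.5)*s-.5)*16).astype(np.int32)],True,col,1,shift=4)
        im=np.ascontiguousarray(im)
        if which=="jig":
            p=Pz["jig"][:3]
            poly(rect(-82,18,-18,82),0,p,.02,(0,0,255));poly(rect(0,12,4,74),16,p,.02,(255,0,0));poly(swing(Pz["jig"][3]),16,p,.02,(255,0,255))
        else:
            p=Pz["sq"]
            poly([(-70,0),(-3,0),(0,3),(0,70),(-15,70),(-15,15),(-70,15)],10,p,0,(0,0,255));poly(fin,56,p,0,(255,0,255))
        row.append(im[:300] if im.shape[0]==300 else cv2.resize(im,(400,400))[50:350])
    row[0]=row[0][:300]; out.append(np.hstack(row))
cv2.imwrite("pics/ov.png",np.vstack(out))
E
```

```text
(no output)
```

View pics/ov.png

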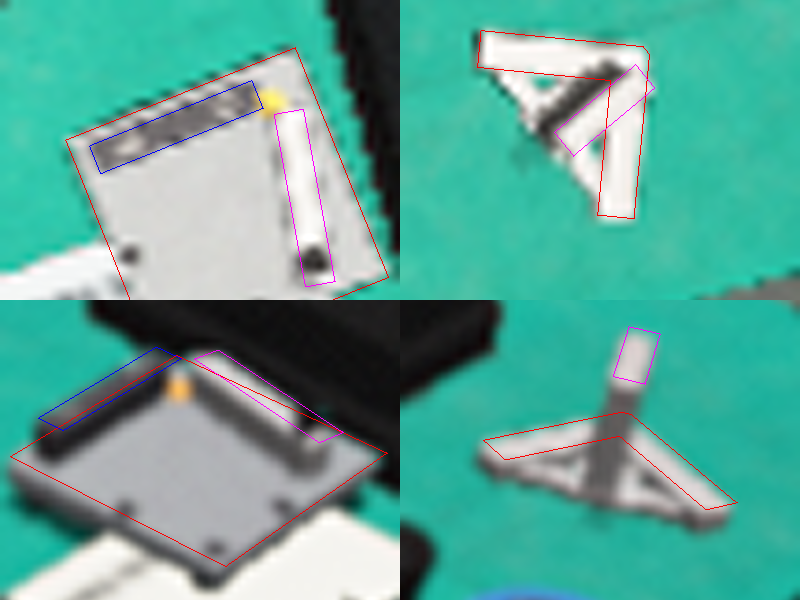

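Both overlays agree to within about 1 px, with a 2 mm bias between the cameras. Before moving I'll check the obstacle heights.

```bash
python3 - <<'E'
from h import *
pc=np.concatenate([np.load(n+"0.npz")["pc"].reshape(-1,3) for n in("top","scene")])
pc=pc[(pc[:,2]<1.0)]
xs=np.arange(.2,.74,.04); ys=np.arange(.32,-.70,-.04)
print("y\\x ",*[f"{x+.02:4.2f}" for x in xs])
for y in ys:
    r=[]
    for x in xs:
        m=(abs(pc[:,0]-x-.02)<.02)&(abs(pc[:,1]-y)<.02); r.append(f"{int(np.percentile(pc[m,2],98)*1000) if m.sum()>3 else -999:4d}")
    print(f"{y:5.2f}",*r)
E
```

```text
y\x  0.22 0.26 0.30 0.34 0.38 0.42 0.46 0.50 0.54 0.58 0.62 0.66 0.70 0.74
 0.32   27   32   33   36   34   34  189  336  414  414    7   19   25   40
 0.28   17   29   33   35   36   36  121  269  408  417    2   25   25   39
 0.24   10   24   29   32   37   31    6  201  354  416  115   28   41   39
 0.20    5   15   28   33   35   33   27  136  287  412  417   28   43    6
 0.16    8    8   19   30   35   35   27   12  217  370  415    0    7    7
 0.12    6   10   11   27   27    9   16   26  150  297  415  419    2    7
 0.08    4    9   10   26    8   24   27   39    7  229  384  420   83   70
 0.04    4   27   42   44   23   26   33   41   21  154  123  142   92   70
 0.00    4   25   39   38    9   34   46   55   58   60   60   67   70   70
-0.04    0    7    9    8    6   55   60  208  224  223   61   29   69   34
-0.08 -999   20   22   34   33   52   62  453  468  464  367  360   69  102
-0.12 -999   22   22   23    6   11   61  427  491  466  415  363   68  109
-0.16 -999    4   21    7    6    5   59  221  459  343  357  358   75    7
-0.20 -999   -1    6    6   56   13  
[... 250 characters left out ...]
5  481  486  490
-0.36 -999 -999 -999    8  114  197  230  296  408  483    0  500  504  496
-0.40 -796 -999 -999   41  116  193  233  297  225  483  257  500  506  497
-0.44 -791 -999 -999    9  115  186  234  234  295  482  260  496  503  495
-0.48 -784 -999 -999    6  101  172  230  235  297  479  483  333  259  486
-0.52 -790 -999 -999 -999   73  152  208  234  297  227  482  337  456  474
-0.56 -784 -782 -999 -999   61  135  190  235  298  226  483  335  443  465
-0.60  451 -785 -999 -999    7  115  184  234  232  297  482  300  340  456
-0.64  441 -786 -999 -999    9   94  161  230  237  297  226  477  335  267
-0.68  303 -787 -999 -999 -999   53  125  207  233  297  226  479  332  334
```

```bash
cat > to.py <<'E'
import sys; from h import *
from scipy.spatial.transform import Rotation as R
def go(x,y,z,ang=None):
    o=bot.get_obs(); r=R.from_quat(np.roll(o["tool_rot"],-1)); M=r.as_matrix()
    d=M.T@(np.array([x,y,z])-o["eef_pos"])*100
    a=np.arctan2(M[1,1],M[0,1]); s=0 if ang is None else -((ang-a+np.pi)%(2*np.pi)-np.pi)
    print("pos",np.round(o["eef_pos"],4),"yaw_y",round(a,3),"tilt",round(M[2,2],4),"F",np.round(o["contact_force"],1),"q",np.round(o["q"],2),"-> shift",d.round(2),"spin",round(s,3))
if __name__=="__main__": go(*map(float,sys.argv[1:]))
E
python3 to.py .385 -.227 .25 .678
```

```text
pos [ 0.1856 -0.6485  0.2492] yaw_y -1.292 tilt -1.0 F [-0.4 -1.   0.9] q [ 1.18  0.48  0.02  1.56 -0.01  1.11 -0.08] -> shift [ 3.076e+01 -3.503e+01 -3.000e-02] spin -1.97
```

```bash
python3 -m jog '[[2,-2,0,-0.1],[4,-4.5,0,-0.2],[6,-7,0,-0.3],[8,-9,0,-0.4],[10,-11.5,0,-0.5],[12,-14,0,-0.6],[14,-16,0,-0.7],[16,-18,0,-0.8],[18,-20.5,0,-0.9],[20,-23,0,-1.0],[22,-25,0,-1.1],[24,-27,0,-1.2],[26,-29.5,0,-1.3],[28,-32,0,-1.4],[30,-34,0,-1.5],[30.76,-35.03,0,-1.6],[30.76,-35.03,0,-1.7],[30.76,-35.03,0,-1.8],[30.76,-35.03,0,-1.9],[30.76,-35.03,0,-1.97]]' -1 60; python3 -m jog '[[0,0,0,0],[0,0,0,0],[0,0,0,0]]'; python3 to.py .385 -.227 .043 .678
```

```text
t: 1.77
eef_pos: [0.3849, -0.2273, 0.2497]
tool_rot: [-0.0, 0.429, 0.903, -0.0]
contact_force: [-0.0, 0.1, -0.1]
gripper_width: 0.994
grasp_force: 0.0
t: 2.02
eef_pos: [0.3849, -0.2275, 0.2499]
tool_rot: [-0.0, 0.433, 0.902, 0.0]
contact_force: [0.2, -0.1, -0.2]
gripper_width: 1.002
grasp_force: 0.0
pos [ 0.3849 -0.2275  0.2499] yaw_y 0.676 tilt -1.0 F [ 0.2 -0.1 -0.2] q [ 0.88  0.14 -0.52  2.05  0.08  0.98  0.99] -> shift [ 0.03  0.04 20.69] spin -0.002
```

```bash
python3 -m jog '[[0,0,2,0],[0,0,4,0],[0,0,6,0],[0,0,8,0],[0,0,10,0],[0,0,12,0],[0,0,14,0],[0,0,16,0],[0,0,17.5,0],[0,0,19,0],[0,0,20,0],[0,0,20.5,0],[0,0,20.5,0],[0,0,20.5,0]]' 0.1 40; python3 - <<'E'
from h import *
c,*_=cam("scene"); cv2.imwrite("pics/g.png",cv2.resize(c["pixels"][150:240,320:440,::-1],None,fx=5,fy=5,interpolation=cv2.INTER_CUBIC))
E
python3 to.py .385 -.227 .043 .678
```

```text
t: 3.18
eef_pos: [0.3854, -0.2276, 0.0453]
tool_rot: [0.0, 0.432, 0.902, -0.0]
contact_force: [0.5, -0.6, -0.6]
gripper_width: 0.448
grasp_force: 0.0
pos [ 0.3856 -0.2278  0.0456] yaw_y 0.678 tilt -1.0 F [-0.2  0.5  0.3] q [ 0.73  0.47 -0.4   2.21  0.37  0.52  0.73] -> shift [0.09 0.01 0.26] spin -0.0
```

View pics/g.png

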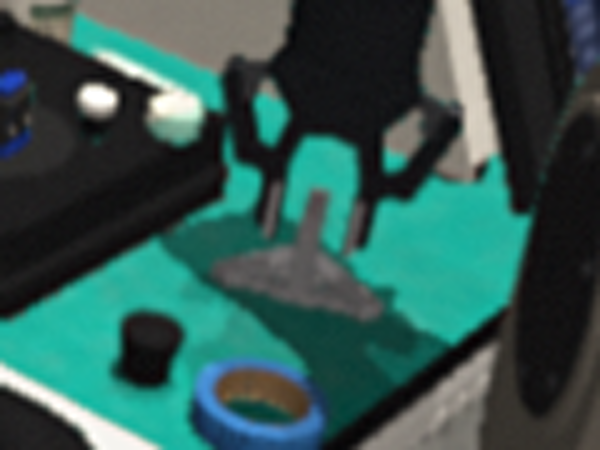

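The fin at crop (315,230) sits centred between the pads at 272 and 357. Closing the gripper.

```bash
python3 -m jog '[[0,0,0.2,0],[0,0,0.2,0],[0,0,0.2,0],[0,0,0.2,0],[0,0,0.2,0],[0,0,0.2,0],[0,0,0.2,0],[0,0,0.2,0],[0,0,0.2,0],[0,0,0.2,0]]' 1 60; python3 to.py .385 -.227 .12 .678;  python3 -m jog '[[0,0,-1,0],[0,0,-3,0],[0,0,-5,0],[0,0,-7,0],[0,0,-9,0],[0,0,-10,0],[0,0,-10,0],[0,0,-10,0]]'; python3 - <<'E'
from to import *
from fit import tf
# targets: jig pose; grasp yaw offset = yaw_y - square yaw = 45deg
jx,jy,jw=.5099,.0251,.378
for n,off in(("above",(-8,20)),("final",(0,0))):
    g=tf(np.array([[-26+off[0],26+off[1],0]])/1000,jx,jy,jw)[0]; print(n,g[:2],np.hypot(*g[:2])); go(g[0],g[1],.13,jw+np.pi/4)
E
```

```text
t: 4.07
eef_pos: [0.3855, -0.2278, 0.0435]
tool_rot: [0.001, 0.432, 0.902, -0.0]
contact_force: [-0.6, -0.2, 7.0]
gripper_width: 0.127
grasp_force: 59.3
pos [ 0.3855 -0.2278  0.0435] yaw_y 0.678 tilt -1.0 F [-0.6 -0.2  7. ] q [ 0.73  0.47 -0.4   2.21  0.37  0.51  0.72] -> shift [ 0.08  0.01 -7.65] spin -0.0
t: 4.73
eef_pos: [0.3849, -0.2277, 0.1431]
tool_rot: [0.0, 0.432, 0.902, -0.0]
contact_force: [-0.8, -0.7, -3.9]
gripper_width: 0.131
grasp_force: 58.7
above [0.46132337 0.05530449] 0.4646265605890428
pos [ 0.3849 -0.2277  0.1431] yaw_y 0.678 tilt -1.0 F [-0.8 -0.7 -3.9] q [ 0.83  0.3  -0.5   2.15  0.21  0.74  0.87] -> shift [17.26 23.7   1.29] spin -0.486
final [0.47613986 0.0396689 ] 0.4777894780857299
pos [ 0.3849 -0.2277  0.1431] yaw_y 0.678 tilt -1.0 F [-0.8 -0.7 -3.9] q [ 0.83  0.3  -0.5   2.15  0.21  0.74  0.87] -> shift [15.11 23.87  1.29] spin -0.486
```

```bash
python3 - <<'E'
import numpy as np
pc=np.concatenate([np.load(n+"0.npz")["pc"].reshape(-1,3) for n in("top","scene")])
for y in np.arange(-.24,.02,.02):
    m=(abs(pc[:,1]-y)<.012)&(pc[:,2]>.09)&(pc[:,2]<.6)&(pc[:,0]>.38)&(pc[:,0]<.8)
    x=np.sort(pc[m,0]); print(round(y,2),x[:4].round(3),len(x))
for y in np.arange(.02,.16,.02):
    m=(abs(pc[:,1]-y)<.012)&(pc[:,2]>.07)&(pc[:,2]<.6)&(pc[:,0]>.38)&(pc[:,0]<.8)
    i=np.argsort(pc[m,0])[:4]; print(round(y,2),pc[m][i][:,[0,2]].round(3).tolist())
E
```

```text
-0.24 [0.598 0.598 0.598 0.601] 15
-0.22 [0.588 0.588 0.588 0.588] 30
-0.2 [0.571 0.574 0.578 0.581] 34
-0.18 [0.559 0.568 0.569 0.571] 226
-0.16 [0.52  0.523 0.523 0.524] 158
-0.14 [0.5   0.501 0.502 0.503] 315
-0.12 [0.494 0.494 0.495 0.496] 980
-0.1 [0.494 0.494 0.494 0.494] 2243
-0.08 [0.495 0.495 0.496 0.496] 2113
-0.06 [0.503 0.505 0.505 0.506] 730
-0.04 [0.527 0.53  0.531 0.531] 65
-0.02 [] 0
-0.0 [] 0
0.02 [[0.644, 0.079], [0.647, 0.082], [0.648, 0.076], [0.65, 0.089]]
0.04 [[0.584, 0.114], [0.587, 0.123], [0.59, 0.128], [0.592, 0.141]]
0.06 [[0.574, 0.113], [0.574, 0.106], [0.575, 0.109], [0.575, 0.105]]
0.08 [[0.564, 0.105], [0.564, 0.102], [0.565, 0.108], [0.565, 0.105]]
0.1 [[0.554, 0.105], [0.556, 0.104], [0.557, 0.11], [0.557, 0.11]]
0.12 [[0.545, 0.105], [0.547, 0.106], [0.547, 0.113], [0.548, 0.109]]
0.14 [[0.537, 0.104], [0.538, 0.107], [0.54, 0.108], [0.54, 0.107]]
0.16 [[0.529, 0.111], [0.529, 0.107], [0.529, 0.105], [0.53, 0.101]]
```

```bash
python3 -m jog '[[0.86,1.18,0,-0.02],[1.73,2.37,0,-0.05],[2.9,3.98,0,-0.08],[4.2,5.77,0,-0.12],[5.6,7.69,0,-0.15],[7.0,9.61,0,-0.2],[8.4,11.53,0,-0.24],[9.8,13.46,0,-0.28],[11.2,15.38,0,-0.32],[12.6,17.3,0,-0.36],[14,19.22,0,-0.4],[15.3,21.0,0,-0.43],[16.3,22.38,0,-0.46],[17,23.34,0,-0.48],[17.26,23.7,0.5,-0.486],[17.26,23.7,1,-0.486],[17.26,23.7,1.29,-0.486],[17.26,23.7,1.29,-0.486],[17.26,23.7,1.29,-0.486],[17.26,23.7,1.29,-0.486]]'; python3 - <<'E'
from h import *
for n in("scene","top"):
    c,K,D,P=cam(n); cv2.imwrite(f"pics/{n}1.png",c["pixels"][...,::-1]);np.savez(f"{n}1.npz",px=c["pixels"],pc=cloud(c,K,D,P),K=K,D=D,P=P)
a=cv2.imread("pics/scene1.png")[150:240,240:360];b=cv2.imread("pics/top1.png")[185:275,220:340]
cv2.imwrite("pics/h.png",np.hstack([cv2.resize(i,(400,300),interpolation=cv2.INTER_CUBIC) for i in(a,b)]))
E
python3 to.py .4613 .0553 .08 1.1634
```

```text
t: 6.4
eef_pos: [0.4613, 0.0546, 0.13]
tool_rot: [-0.0, 0.203, 0.979, -0.0]
contact_force: [0.2, 0.1, -2.3]
gripper_width: 0.128
grasp_force: 58.8
pos [0.4615 0.055  0.1302] yaw_y 1.163 tilt -1.0 F [ 0.7  0.2 -2.1] q [ 0.33  0.38 -0.69  2.12  0.36  0.76  0.58] -> shift [0.04 0.02 5.02] spin -0.001
```

View pics/h.png

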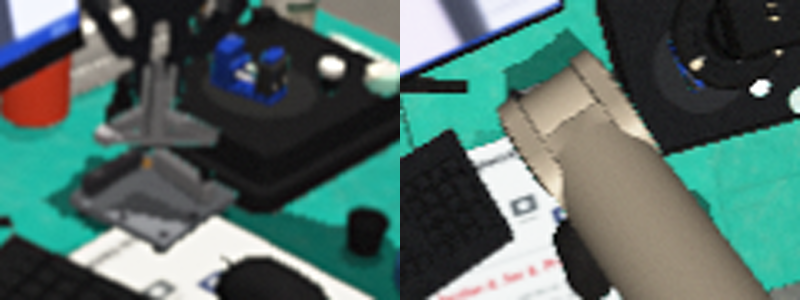

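Scene view: the square, at crop (165,120), hangs level and aligned over the jig with clearance to both fences. The arm hides the top view. Lowering until I feel contact.

```bash
python3 -m jog '[[0,0,1.5,0],[0,0,3,0],[0,0,4.5,0],[0,0,5.5,0],[0,0,6,0],[0,0,6.2,0],[0,0,6.2,0],[0,0,6.2,0]]'; python3 -m jog '[[0,0,0.1,0],[0,0,0.2,0],[0,0,0.3,0],[0,0,0.4,0],[0,0,0.4,0],[0,0,0.4,0]]';python3 to.py .4613 .0553 .0635 1.1634
```

```text
t: 7.17
eef_pos: [0.4619, 0.0557, 0.0686]
tool_rot: [0.0, 0.202, 0.979, 0.0]
contact_force: [0.1, 0.3, -0.9]
gripper_width: 0.134
grasp_force: 58.8
t: 7.67
eef_pos: [0.4614, 0.0555, 0.0641]
tool_rot: [-0.0, 0.202, 0.979, -0.0]
contact_force: [0.9, 0.1, -2.1]
gripper_width: 0.13
grasp_force: 58.8
pos [0.4614 0.0555 0.0641] yaw_y 1.164 tilt -1.0 F [ 0.9  0.1 -2.1] q [ 0.25  0.49 -0.61  2.16  0.48  0.63  0.46] -> shift [-0.   -0.03  0.06] spin 0.001
```

```bash
for i in 1 2; do python3 -m jog '[[0,0,0.05,0],[0,0,0.1,0],[0,0,0.1,0],[0,0,0.1,0]]' | egrep 'pos|force'; done
```

```text
eef_pos: [0.4614, 0.0556, 0.064]
contact_force: [-4.6, -0.9, 11.4]
grasp_force: 60.9
eef_pos: [0.4615, 0.0556, 0.0639]
contact_force: [-8.5, -2.3, 26.5]
grasp_force: 63.2
```

```bash
python3 -m jog '[[0,0,-0.1,0],[0,0,-0.17,0],[0,0,-0.17,0],[0,0,-0.17,0]]' | egrep 'pos|force'
python3 -m jog '[[-0.05,0.05,0,0],[-0.1,0.1,0,0],[-0.15,0.15,0,0],[-0.2,0.2,0,0],[-0.25,0.25,0,0],[-0.3,0.3,0,0],[-0.35,0.35,0,0],[-0.35,0.35,0,0],[-0.35,0.35,0,0]]'| egrep 'pos|force'; python3 - <<'E'
from h import *
o=bot.get_obs();d=o["eef_pos"][:2]-[.4761,.0397];c,s=np.cos(.378),np.sin(.378)
print("jig off mm",np.array([[c,s],[-s,c]])@d*1e3,"F jig",np.array([[c,s],[-s,c]])@o["contact_force"][:2],o["contact_force"][2])
E
```

```text
eef_pos: [0.4616, 0.0556, 0.0639]
contact_force: [-1.2, -0.3, 3.4]
grasp_force: 59.8
eef_pos: [0.4621, 0.0558, 0.0641]
contact_force: [-15.7, -5.0, 27.5]
grasp_force: 63.4
jig off mm [-7.05413305 20.1000353 ] F jig [-16.44191248   1.12236363] 27.487080676582018
```

```bash
python3 -m jog '[[0.15,-0.15,0,0],[0.35,-0.35,0,0],[0.35,-0.35,-0.05,0],[0.35,-0.35,-0.05,0]]' | egrep 'pos|force'; python3 - <<'E'
from h import *
c,K,D,P=cam("scene"); cv2.imwrite("pics/scene2.png",c["pixels"][...,::-1]);np.savez("scene2.npz",px=c["pixels"],pc=cloud(c,K,D,P),K=K,D=D,P=P)
a=c["pixels"][140:230,235:345,::-1]
cv2.imwrite("pics/i.png",cv2.resize(a,None,fx=6.5,fy=6.5,interpolation=cv2.INTER_CUBIC))
E
```

```text
eef_pos: [0.4614, 0.0555, 0.0641]
contact_force: [0.5, 0.0, -2.0]
grasp_force: 58.8
```

View pics/i.png

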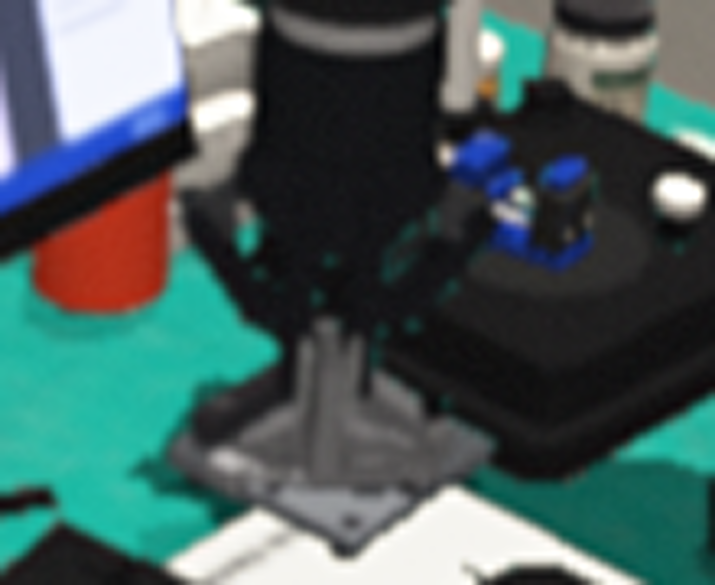

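Nothing visible is blocking it. The up-force looks like friction on the bed combined with arm coupling. I'll hover 1 mm above the bed and feel for the fixed fence again.

```bash
cat > s.py <<'E'
from to import *
o=bot.get_obs();d=o["eef_pos"][:2]-[.4761,.0397];c,s=np.cos(.378),np.sin(.378);A=np.array([[c,s],[-s,c]])
M=R.from_quat(np.roll(o["tool_rot"],-1)).as_matrix()
print("t",round(o["t"],2),"off",(A@d*1e3).round(2),"z",round(o["eef_pos"][2]*1e3,1),"F",(A@o["contact_force"][:2]).round(1),round(o["contact_force"][2],1),"T",(A@o["torque"][:2]).round(2),round(o["torque"][2],2),"yaw",round(np.arctan2(M[1,1],M[0,1]),4))
E
python3 -m jog '[[0,0,-0.05,0],[0,0,-0.1,0],[0,0,-0.1,0],[0,0,-0.1,0]]' >/dev/null; python3 s.py
python3 -m jog '[[-0.05,0.05,0,0],[-0.1,0.1,0,0],[-0.14,0.14,0,0],[-0.14,0.14,0,0],[-0.14,0.14,0,0],[-0.14,0.14,0,0]]'>/dev/null;  python3 s.py
python3 -m jog '[[-0.05,0.05,0,0],[-0.1,0.1,0,0],[-0.14,0.14,0,0],[-0.14,0.14,0,0],[-0.14,0.14,0,0],[-0.14,0.14,0,0]]'>/dev/null;  python3 s.py
```

```text
t 10.13 off [-7.73 20.15] z 65.2 F [0.4 0.3] -3.0 T [0.02 0.02] -0.02 yaw 1.164
t 10.63 off [-5.83 20.15] z 65.3 F [ 1.2 -0.1] -2.4 T [0.03 0.02] 0.01 yaw 1.164
t 11.13 off [-3.85 20.13] z 65.3 F [0.7 0.4] -2.0 T [-0.02 -0.03] 0.01 yaw 1.164
```

```bash
for i in 1 2 3; do python3 -m jog '[[-0.04,0.04,0,0],[-0.07,0.07,0,0],[-0.1,0.1,0,0],[-0.1,0.1,0,0],[-0.1,0.1,0,0]]'>/dev/null;  python3 s.py; done
```

```text
t 11.55 off [-2.37 20.18] z 65.3 F [0.8 0.1] -2.7 T [ 0.   -0.06] 0.02 yaw 1.1641
t 11.97 off [-0.97 20.16] z 65.3 F [ 0.1 -0.5] -1.9 T [-0.01 -0.04] -0.02 yaw 1.164
t 12.38 off [ 0.45 20.18] z 65.3 F [-0.8  0.3] -1.7 T [ 0.04 -0.03] -0.01 yaw 1.164
```

```bash
for i in 1 2 3; do python3 -m jog '[[-0.03,0.03,0,0],[-0.06,0.06,0,0],[-0.07,0.07,0,0],[-0.07,0.07,0,0],[-0.07,0.07,0,0]]'>/dev/null;  python3 s.py; done
```

```text
t 12.8 off [ 1.4  20.14] z 65.3 F [-0.3  0.4] -2.0 T [-0.02 -0.01] 0.01 yaw 1.1639
t 13.22 off [ 2.4  20.16] z 65.3 F [-0.7  0.4] -2.7 T [0.06 0.01] -0.0 yaw 1.164
t 13.63 off [ 2.99 20.12] z 65.2 F [-1.4  0. ] -1.7 T [-0.02  0.36] 0.06 yaw 1.164
```

```bash
python3 -m jog '[[0,0,0,0],[0,0,0,0],[0,0,0,0]]'>/dev/null;  python3 s.py; python3 -m jog '[[-0.03,0.03,0,0],[-0.05,0.05,0,0],[-0.05,0.05,0,0],[-0.05,0.05,0,0],[-0.05,0.05,0,0]]'>/dev/null;  python3 s.py
```

```text
t 13.88 off [ 3.03 20.13] z 65.2 F [-2.8  0.3] -1.8 T [-0.03  0.53] 0.06 yaw 1.164
t 14.3 off [ 3.13 20.08] z 65.1 F [-4.8 -0.4] 0.3 T [0.02 1.15] 0.09 yaw 1.1639
```

```bash
for i in 1 2; do python3 -m jog '[[0,0,0,-0.005],[0,0,0,-0.01],[0,0,0,-0.01],[0,0,0,-0.01],[0,0,0,-0.01]]'>/dev/null;  python3 s.py; done
```

```text
t 14.72 off [ 3.1  19.98] z 65.1 F [-4.6 -0.2] 0.6 T [-0.09  1.16] -0.07 yaw 1.1734
t 15.13 off [ 2.98 19.79] z 65.0 F [-5.3 -0.4] 0.2 T [-0.14  1.27] -0.09 yaw 1.1831
```

```bash
python3 -m jog '[[0.03,-0.03,0,0.007],[0.06,-0.06,0,0.014],[0.06,-0.06,0,0.014],[0.06,-0.06,0,0.014]]'>/dev/null;  python3 s.py; for i in 1 2 3; do python3 -m jog '[[-0.06,-0.06,0,0],[-0.12,-0.12,0,0],[-0.18,-0.18,0,0],[-0.24,-0.24,0,0],[-0.28,-0.28,0,0],[-0.28,-0.28,0,0],[-0.28,-0.28,0,0]]'>/dev/null;  python3 s.py; done
```

```text
t 15.47 off [ 3.08 20.04] z 65.1 F [-3.   0.1] -4.0 T [-0.15  0.77] -0.1 yaw 1.1698
t 16.05 off [ 3.08 16.2 ] z 65.2 F [-4.6  1.8] -2.8 T [0.54 1.1 ] -0.04 yaw 1.1699
t 16.63 off [ 3.12 12.71] z 65.2 F [-3.8  3.9] -2.9 T [0.88 1.15] -0.11 yaw 1.17
t 17.22 off [3.12 8.73] z 65.2 F [-4.7  3.7] -2.6 T [0.89 1.04] -0.08 yaw 1.17
```

```bash
python3 -m jog '[[-0.06,-0.06,0,0],[-0.12,-0.12,0,0],[-0.18,-0.18,0,0],[-0.24,-0.24,0,0],[-0.28,-0.28,0,0],[-0.28,-0.28,0,0],[-0.28,-0.28,0,0]]'>/dev/null;  python3 s.py; for i in 1 2 3; do python3 -m jog '[[-0.04,-0.04,0,0],[-0.07,-0.07,0,0],[-0.07,-0.07,0,0],[-0.07,-0.07,0,0]]'>/dev/null;  python3 s.py; done
```

```text
t 17.8 off [3.11 4.69] z 65.2 F [-4.7  3.6] -2.7 T [0.91 1.08] -0.12 yaw 1.1699
t 18.13 off [3.15 3.76] z 65.2 F [-4.1  4.4] -2.8 T [0.84 1.13] -0.12 yaw 1.17
t 18.47 off [3.12 2.75] z 65.2 F [-4.8  3.6] -2.2 T [0.84 1.05] -0.09 yaw 1.1699
t 18.8 off [3.14 1.74] z 65.2 F [-4.5  3.1] -2.0 T [0.82 1.13] -0.12 yaw 1.1699
```

```bash
for i in 1 2 3 4 5 6; do python3 -m jog '[[-0.02,-0.02,0,0],[-0.04,-0.04,0,0],[-0.04,-0.04,0,0],[-0.04,-0.04,0,0]]'>/dev/null;  python3 s.py; done
```

```text
t 19.13 off [3.15 1.21] z 65.2 F [-4.5  3.7] -2.5 T [0.87 1.11] -0.14 yaw 1.1699
t 19.47 off [3.1  0.67] z 65.2 F [-3.8  4.4] -2.7 T [0.87 1.13] -0.09 yaw 1.17
t 19.8 off [3.13 0.11] z 65.2 F [-3.6  3.4] -2.1 T [0.83 1.12] -0.1 yaw 1.17
t 20.13 off [ 3.14 -0.49] z 65.2 F [-4.4  3.9] -2.4 T [0.87 1.07] -0.11 yaw 1.1699
t 20.47 off [ 3.12 -0.71] z 65.2 F [-4.6  4.4] -2.2 T [1.05 1.16] -0.11 yaw 1.1703
t 20.8 off [ 3.12 -0.79] z 65.2 F [-5.3  5.3] -0.6 T [1.41 1.18] -0.05 yaw 1.1708
```

There is a hard stop at the pivot end, and both fences are loaded at about 5 N. I'll press slightly more, settle and check.

```bash
python3 -m jog '[[-0.02,-0.02,0,0],[-0.05,-0.02,0,0],[-0.05,-0.02,0,0],[-0.05,-0.02,0,0],[-0.05,-0.02,0,0],[-0.05,-0.02,0,0],[-0.05,-0.02,0,0],[-0.05,-0.02,0,0]]'>/dev/null;  python3 s.py; python3 - <<'E'
from h import *
c,K,D,P=cam("scene")
cv2.imwrite("pics/j.png",cv2.resize(c["pixels"][165:225,250:330,::-1],None,fx=9,fy=9,interpolation=cv2.INTER_CUBIC))
E
python3 s.py
```

```text
t 21.47 off [ 3.18 -0.88] z 65.2 F [-6.4  7. ] 0.4 T [1.69 1.42] -0.1 yaw 1.1711
t 21.52 off [ 3.14 -0.84] z 65.2 F [-5.3  7.2] 0.3 T [1.67 1.38] -0.07 yaw 1.1711
```

View pics/j.png

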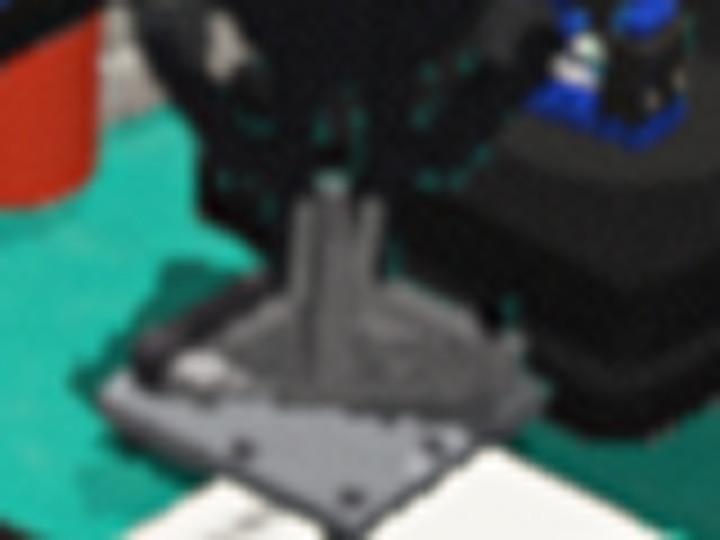

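The square sits flush in the corner: its left leg end at crop (200,370) lies along the dark fence, and its other leg along the swing fence out to (515,380). Forces are steady, so I'm handing in.

```bash
python3 -c "
from station import bot
print(bot.hand_in())"
```

```text
the job is handed in; nothing more can be done
None
```

I handed the job in at about 21.5 s with the square still gripped in the corner, pressing about 5 N on the fixed fence and 7 N on the swing fence, and seated against the stop at the pivot; hand-in returned no verdict, so I don't know the result, and the square sits about 1 mm above the bed (limit 5 mm).

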